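# Put the bead roller into gear through its H-gate

### The arm

A 6-joint arm with a two-finger parallel gripper is mounted at the origin on the work surface. World frame = base frame: x ahead of the robot, y to its left, z up, the work surface at z = 0. Lengths are in mm, angles in rad, forces in N, time in s.
With the tool pointing down it reaches from about 275 to 750 mm from the base axis. Payload 10.2 kg.
Tool frame: the origin (TCP) lies at the very end of the fingers, on their centre line; the grasp point (between the pads) lies 19 mm behind it (ctrl.grip_depth is the distance from the TCP to the grasp point, in mm); z points along the fingers, x is the direction in which the jaws open and shut, and the axes are right-handed (so a half turn about z gives the same grasp; the last joint's range is limited). The gripper opens to 85 mm and grips with 20 to 120 N. Pads are 22 mm wide; open, the fingers measure 114 mm over their backs; the gripper's body (76 mm by 85 mm) begins 54 mm behind the grasp point. The pads swing forward as they close: fully open they stand 13 mm farther back than shut.
Start: joints at [1.072, 0.313, 1.498, -0, 1.331, -0.223], TCP at [142.979, 505.161, 201.594] pointing down, gripper open.
Joint ranges: [-2.94, 2.94], [-0.97, 2.17], [0.19, 2.56], [-1.23, 4.37], [0.02, 3.11], [-2.88, 2.88]. Speed limits (rad/s): [2.39, 2.39, 3.01, 3.14, 3.14, 3.14].

### API

Orientations are given as a unit quaternion [w, x, y, z].
In Python, from rig import ctrl gives the robot as it stands.
- The arm moves only by the tool play_rows, never from a script. Its argument "motion" is a list of rows, each a list of 2 entries, a list of its own where there are three numbers: the shift along the tool's x, y, z in mm, then the turn, a rotation vector about the tool's x, y, z in degrees. A call has 1 to 20 rows; each row shifts and turns the commanded pose from where the row before left it, along the tool's axes as they then stand; what a row does not reach is not made up. A row lasts 1/12 s, in which the tool goes at most 41.7 mm and 7.16 degrees, less where a joint would pass 70% of its speed; a pose out of reach is approached as far as the arm can. A call with a gripper value outside its range is refused whole. "fingers" is the finger opening in mm, from 0 to 85.4, set as the call begins (left out, the last holds). The fingers move at their own pace and stop on an object; "squeeze" is the grip in N (left out, the last holds). Time passes only in rows, so rows that do not move let the fingers close. It gives the time, the measured TCP pose, the force and the opening at its end, in the units of the state.
- ctrl.sense(): the state, without advancing time (a new reading comes with each control period).
- ctrl.capture(name): name is "scene" or "top" or "wrist"; returns the picture (400x640x3 uint8, red, green, blue); there is no depth.
- ctrl.get_calibration(name): a dict with "K" (3x3 intrinsics, pixels), "R" (3x3) and "t" (3): a world point X has camera coordinates R X + t; the wrist camera has in their place "tool_from_camera" (4x4, takes a point from camera to tool coordinates, whose origin is the TCP and whose axes are the tool frame's). Camera axes: x right, y down, z forward; pixel columns grow to the right and rows downward; lengths in mm; the calibration is good to about 2 mm. A picture is of the moment at which its call begins: read the wrist's pose just before it. get_calibration takes no time and is no camera call.
- ctrl.finish_job(): hands the job in, once; it reports no verdict.
Trained networks look in the newest picture that a camera, given by its name, has taken for a name from the list of things; names that differ only in an ending like _2 or _b are one class to them, and where a whole thing is asked for, a point or a joint stands for the part that bears it (a point fixed in the world has none). Each returns a list of dicts, best first, with "p" (0 to 1); they miss things now and then, are a little off and sometimes report something else, mostly with a low value. They report only what shows in the picture. A call takes as long as a camera call.
- ctrl.spot_in(camera, name): "position" ([column, row] as shares, 0 to 1, of the picture: columns of its width, rows of its height, amid what is visible of it).
The state is a dict: "time_s": time; "joints": joint angles; "dq": joint speeds; "tau": joint torques, N m; "eef_pos": TCP position; "ee_rot": TCP orientation; "force": force on the tool from outside, world axes, zero at the start; "wrist_torque": the same for the moment, N m; "grip_width": opening from 0.0 (shut) to 1.0 (fully open).
Only numpy, scipy, OpenCV 4.12 (cv2) and the standard library are available. Lean on these libraries where they do the work, as an engineer would, in place of code of your own. Each camera call takes 0.05 s, during which the arm holds its last target. There are 200 camera calls.

### The job

Change the gear of the bead-rolling machine: with the fingertips, push the ball-knobbed gear lever out of the handwheel-side column into neutral, across to the roll side, and fully home into the far slot on the roll side (the far end of that column, away from you, towards the motor). Only push it: do not pinch the lever between the fingers or pull up its knob, do not force it against the gate, and leave the things lying about where they are. Finish with the lever left there and the hand clear.

Things in the scene. Friction and masses are not known exactly. Their poses are not given: they have to be found in the camera images.
- machine: Bench bead-rolling machine, bolted down: green gearbox 200 x 220 mm, flat top 112 mm high, on a steel foot 240 x 270 mm. Origin: centre of the foot's underside, below the lever's pivot. x points to the motor at the back (away from the robot), y to the roll shafts (reach 253 mm out), z up; a black handwheel on the -y side reaches 158 mm out and is 130 mm high.
- gate: Aluminium gate plate on the gearbox top, 102 x 102 x 6 mm, origin at its centre, 130 mm above the bench, axes as the machine's. H-shaped opening: columns along x at y = +24 mm (rolls) and -24 mm (handwheel), 15 mm wide, from x = -31 to +31 mm, joined at x = 0 by the neutral channel along y, 17 mm wide. Corners beside the channel rounded to 5 mm.
- knob (a point): Centre of the lever's black ball knob, 36 mm diameter, on an 11 mm steel stem. The lever rocks about a pivot on the machine's z axis, 40 mm above the bench; knob centre 175 mm from it: 215 mm above the bench when upright, 203 mm at the slot ends, there about 45 mm aside and 47 mm fore or aft of upright.
- select (a joint): Sideways lean of the lever (rad): + to the rolls (machine +y), - to the handwheel, 0 upright, columns at +-0.26. Knob from pivot, machine axes: 175 mm x (sin shift, cos shift sin select, cos shift cos select). The gate stops the stem; play 2.5 mm at the gate, 5 mm at the knob, each way. No spring or detent: friction of about 2 N at the knob keeps it. Starts in the handwheel column.
- shift (a joint): Fore and aft lean of the lever (rad): + away from the robot (machine +x), - towards it; 0 is neutral, where it can cross (within about 0.03). The far slots end at about +0.27, the near ones at -0.27. Starts anywhere along the column. No spring or detent: friction of about 2 N at the knob keeps it where it is left.
- knob_lift (a joint): How far the ball knob is pulled up along its stem (m), 0 at rest, up to 0.012. It is a pull-up lock-out knob held down by a spring (15 N to start it); it is not to be pulled up in this job.
- target_slot (a point): Fixed point on the gate plate's top at the closed end of the wanted slot: where the stem's centre stands when fully in (26 mm beyond the middle, 24 mm to the roll side).
- roll_a: Bystander: spare grooved steel roll, 44 mm diameter, 26 mm high, standing on the gearbox top beside the gate. Origin at its underside.
- roll_b: Bystander: the same kind of roll standing on the bench before the rolls. Origin at its underside.
- oil: Bystander: white oil bottle with black cap, 50 mm diameter, 140 mm high, on the bench before the machine. Origin at its underside.
- screwdriver: Bystander: screwdriver, 200 mm long, lying on the bench before the machine. Origin at its middle, underside.
- collar: Bystander: sheet-steel duct collar, 110 mm diameter, 50 mm high, on the bench by the handwheel. Origin at its underside.
- wrench: Bystander: spanner, 200 mm long, lying on the bench to the robot's right. Origin at its middle, underside.
- mallet: Bystander: hammer, 280 mm long, lying on the bench to the robot's left. Origin at its middle, underside.
- bin: Bystander: grey plastic bin, 120 x 170 x 60 mm, on the bench to the robot's left. Origin at its underside.

How it is judged:
By the outcome, as a careful person would: the job done as asked, in the order asked, and still so for the second after the job is handed in, with the robot touching nothing.
It also fails if it takes over 50 s, if anything falls off the work surface, if the arm or the gripper's body presses on something with over 40 N, if the wrist force passes 120 N, or if a joint passes its speed limit or range.

## Working session

There is one attempt and no reset: what is moved stays moved. The work goes in short steps, Python scripts to look and compute and a tool call to move; the robot and the scene stay as the last step left them, time stands still between calls to the robot, and variables do not carry over. Pictures are saved under pics/ and viewed, about 8 in all and at most 12, crops included, and the job is handed in when it is done.

Besides the shell and the picture viewer there is one more tool, called after "Call:" by a JSON object that holds its "fn" and its "kwargs", one argument or row to a line. play_rows: Moves the arm, as the interface text tells. Its arguments: {"type":"object","properties":{"motion":{"type":"array"},"fingers":{"type":"number"},"squeeze":{"type":"number"}},"required":["motion"]}

```bash
mkdir -p pics; ls; python3 - <<'E'
from rig import ctrl
import cv2,numpy as np
s=ctrl.sense();print(s['eef_pos'],s['ee_rot'],s['grip_width'])
for c in ['scene','top']:
    im=ctrl.capture(c);cv2.imwrite(f'pics/{c}0.png',im[:,:,::-1])
    k=ctrl.get_calibration(c);print(c,k)
    for n in ['knob','gate','machine','target_slot','roll_a','oil']:
        print(n,[(round(d['p'],2),np.round(np.array(d['position'])*[640,400],1).tolist()) for d in ctrl.spot_in(c,n)[:2]])
E
```

```text
pics
[142.84882932 504.89919001 201.05124884] [ 2.63060968e-04  7.97600803e-01  6.03185359e-01 -5.59347246e-04] 1.0005423232781299
scene {'K': array([[490.02249587,   0.        , 307.81603695],
       [  0.        , 490.02249587, 205.54883201],
       [  0.        ,   0.        ,   1.        ]]), 'R': array([[ 0.28091334,  0.95970586, -0.00723649],
       [ 0.53083162, -0.16165145, -0.83191742],
       [-0.79956581,  0.22985534, -0.55485227]]), 't': array([-145.99840964, -161.09342414, 2151.70381304])}
knob [(0.65, [292.0, 188.8])]
gate [(0.71, [312.9, 210.8])]
machine [(0.81, [318.7, 227.3])]
target_slot [(0.94, [316.9, 231.6])]
roll_a [(0.61, [321.2, 194.6])]
oil [(0.97, [256.9, 208.0]), (0.16, [421.3, 192.6])]
top {'K': array([[409.60526006,   0.        , 327.25427075],
       [  0.        , 409.60526006, 194.40339897],
       [  0.        ,   0.        ,   1.        ]]), 'R': array([[ 0.01740165, -0.99979609, -0.01024458],
       [-0.98444643, -0.01534117, -0.17501394],
       [ 0.17482109,  0.01313077, -0.98451266]]), 't': array([2.95570340e-02, 5.46410873e+02, 1.30905908e+03])}
knob [(0.63, [340.4, 196.5])]
gate [(0.73, [322.8, 190.0])]
machine [(0.85, [321.0, 194.2])]
target_slot [(0.94, [324.6, 197.5])]
roll_a [(0.63, [309.2, 222.3]), (0.57, [275.1, 238.6])]
oil [(0.51, [377.6, 249.4])]
```

```bash
python3 - <<'E'
import cv2
a=cv2.imread('pics/top0.png');cv2.imwrite('pics/top0c.png',cv2.resize(a[110:290,200:440],None,fx=3.3,fy=3.3,interpolation=cv2.INTER_CUBIC))
a=cv2.imread('pics/scene0.png');cv2.imwrite('pics/scene0c.png',cv2.resize(a[120:300,200:440],None,fx=3.3,fy=3.3,interpolation=cv2.INTER_CUBIC))
E
```

```text
(no output)
```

View pics/top0c.png

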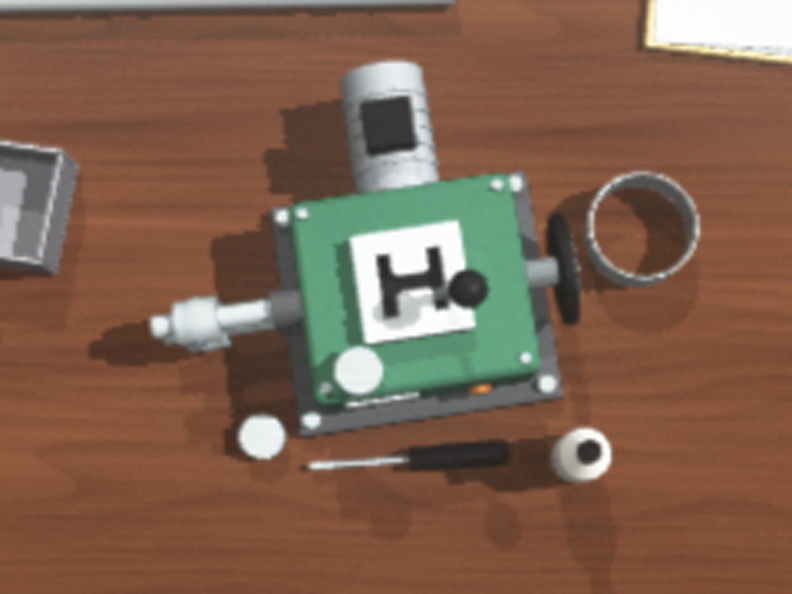

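View pics/scene0c.png

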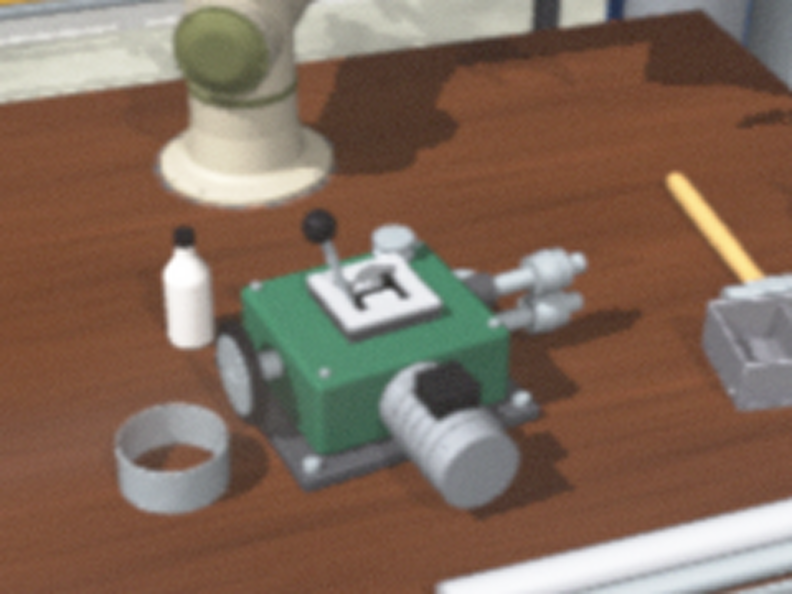

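The lever leans to the handwheel side and somewhat towards the robot: the knob is at about (342,198) in the top picture, with roll_a on the near-left corner of the gearbox top. I'll fit the gate pose and knob next.

```bash
cat > h.py <<'E'
import cv2,numpy as np
from scipy.optimize import least_squares
from rig import ctrl
C={c:ctrl.get_calibration(c) for c in ('scene','top')}
def proj(c,X):
    k=C[c];p=(np.atleast_2d(X)@k['R'].T+k['t'])@k['K'].T;return p[:,:2]/p[:,2:]
def ray(c,uv,z):
    k=C[c];d=k['R'].T@np.linalg.solve(k['K'],[*uv,1]);o=-k['R'].T@k['t'];return o+d*(z-o[2])/d[2]
def M(p,X):  # machine -> world
    c,s=np.cos(p[2]),np.sin(p[2]);X=np.atleast_2d(X)
    return np.c_[p[0]+c*X[:,0]-s*X[:,1],p[1]+s*X[:,0]+c*X[:,1],X[:,2]]
def knob(sel,sh): return np.array([175*np.sin(sh),175*np.cos(sh)*np.sin(sel),40+175*np.cos(sh)*np.cos(sel)])
E
python3 - <<'E'
from h import *
# corners of plate: far-left, far-right, near-right, near-left
G=np.array([[51,51,133],[51,-51,133],[-51,-51,133],[-51,51,133.]])
top=np.array([[348,235],[458,222],[474,328],[366,343]])/3.3+[200,110]
sc=np.array([[367,333],[441,297]])/3.3+[200,120]  # scene: far corners? near camera = far side of machine
sc4={'fr':(357,333),'fl':(441,298),'nl':(380,254),'nr':(307,290)}
S=np.array([sc4[k] for k in('fl','fr','nr','nl')])/3.3+[200,120]
for use in ('top','scene','both'):
    f=lambda p:np.r_[(proj('top',M(p,G))-top).ravel()*(use!='scene'),(proj('scene',M(p,G))-S).ravel()*(use!='top')]
    r=least_squares(f,[480,0,.1]);print(use,r.x.round(3),np.abs(r.fun).max())
p=r.x
kt=np.array([468,289])/3.3+[200,110];ks=np.array([319,226])/3.3+[200,120]
f=lambda q:np.r_[(proj('top',M(p,knob(*q)))-kt).ravel(),(proj('scene',M(p,knob(*q)))-ks).ravel()]
r=least_squares(f,[-.26,-.1]);print(r.x,r.fun);print(M(p,knob(*r.x)))
for q in [(-.26,r.x[1]),(-.26,0),(0,0),(.26,0),(.26,.27)]: print(q,knob(*q).round(1),M(p,knob(*q)).round(1))
E
```

```text
top [5.28186e+02 1.58090e+01 1.60000e-01] 0.766934207504903
scene [5.36214e+02 1.25930e+01 3.37000e-01] 1.5497231249476613
both [5.29858e+02 1.50300e+01 2.22000e-01] 3.3523513668847613
[-0.26053064 -0.17595944] [-0.23448745 -0.08869356 -0.30256412 -0.04716412]
[[509.74673404 -35.00776514 206.48337016]]
(-0.26, np.float64(-0.17595943645286433)) [-30.6 -44.3 206.5] [[509.7 -34.9 206.5]]
(-0.26, 0) [  0.  -45.  209.1] [[539.8 -28.9 209.1]]
(0, 0) [  0.   0. 215.] [[529.9  15.  215. ]]
(0.26, 0) [  0.   45.  209.1] [[520.   58.9 209.1]]
(0.26, 0.27) [ 46.7  43.4 203. ] [[565.8  67.6 203. ]]
```

```bash
python3 - <<'E'
from h import *
from scipy.spatial.transform import Rotation as R
s=ctrl.sense();print(ctrl.get_calibration('wrist'))
# foot+gate fit in top
top=np.array([[348,235],[458,222],[474,328],[366,343]])/3.3+[200,110]
ft=np.array([[276,213],[522,172],[560,395],[300,435]])/3.3+[200,110]
G=np.array([[51,51,133],[51,-51,133],[-51,-51,133],[-51,51,133.]])
for h in (8,14):
  F=np.array([[120,135,h],[120,-135,h],[-120,-135,h],[-120,135,h.__float__()]])
  r=least_squares(lambda p:np.r_[(proj('top',M(p,G))-top).ravel(),(proj('top',M(p,F))-ft).ravel()],[530,15,.16]);print(h,r.x.round(3),r.fun.round(1))
r=least_squares(lambda p:np.r_[(proj('top',M(p,F))-ft).ravel()],[530,15,.16]);print(r.x.round(3),r.fun.round(1))
E
```

```text
{'K': array([[293.59446822,   0.        , 319.63127738],
       [  0.        , 293.59446822, 197.01557613],
       [  0.        ,   0.        ,   1.        ]]), 'tool_from_camera': array([[ 9.99999875e-01,  3.74239568e-04,  3.32102320e-04,
        -1.25528420e+00],
       [-4.60116362e-04,  9.48584169e-01,  3.16524663e-01,
        -7.99429212e+01],
       [-1.96570950e-04, -3.16524776e-01,  9.48584223e-01,
        -1.73463623e+02],
       [ 0.00000000e+00,  0.00000000e+00,  0.00000000e+00,
         1.00000000e+00]])}
8 [5.28522e+02 1.53740e+01 1.66000e-01] [ 0.8  0.5 -0.2 -0.3 -0.  -0.5 -0.  -0.1 -2.  -1.2  0.8 -0.2  0.8  0.9
 -0.1  0.7]
14 [5.28104e+02 1.53260e+01 1.66000e-01] [ 0.8  0.7 -0.2 -0.2  0.  -0.3 -0.   0.  -2.2 -1.4  0.9 -0.5  0.9  0.8
 -0.3  0.8]
[5.28007e+02 1.47500e+01 1.67000e-01] [-2.1 -1.4  1.  -0.5  1.1  0.8 -0.1  0.8]
```

Call:
{"fn": "play_rows", "kwargs": {
  "motion": [
    [[0,0,-40],[0,0,-6.25]],
    [[0,0,-40],[0,0,-6.25]],
    [[0,0,-40],[0,0,-6.25]],
    [[0,0,-40],[0,0,-6.25]],
    [[0,0,-20],[0,0,0]]
  ],
  "fingers": 0
}}

```text
time_s: 1.12
eef_pos: [143.0, 505.4, 386.6]
ee_rot: [-0.001, 0.646, 0.763, 0.003]
force: [-0.7, -0.3, 0.7]
grip_width: 0.298
```

Call:
{"fn": "play_rows", "kwargs": {
  "motion": [
    [[-36.7,11.8,0],[0,0,0]],
    [[-36.7,11.8,0],[0,0,0]],
    [[-36.7,11.8,0],[0,0,0]],
    [[-36.7,11.8,0],[0,0,0]],
    [[-36.7,11.8,0],[0,0,0]],
    [[-36.7,11.8,0],[0,0,0]],
    [[-36.7,11.8,0],[0,0,0]],
    [[-36.7,11.8,0],[0,0,0]],
    [[-36.7,11.8,0],[0,0,0]],
    [[-36.7,11.8,0],[0,0,0]],
    [[-36.7,11.8,0],[0,0,0]],
    [[-36.7,11.8,0],[0,0,0]],
    [[-36.7,11.8,20],[0,0,0]],
    [[-36.7,11.8,20],[0,0,0]],
    [[-36.7,11.8,20],[0,0,0]],
    [[-36.7,11.8,26],[0,0,0]],
    [[0,0,0],[0,0,0]],
    [[0,0,0],[0,0,0]],
    [[0,0,0],[0,0,0]]
  ]
}}

```text
time_s: 2.7
eef_pos: [419.2, -36.2, 301.4]
ee_rot: [0.0, 0.648, 0.762, 0.0]
force: [-0.1, -0.1, 0.1]
grip_width: -0.0
```

```bash
cat >> h.py <<'E'
from scipy.spatial.transform import Rotation as Ro
W=ctrl.get_calibration('wrist');T=np.array(W['tool_from_camera'])
def wpose():
    s=ctrl.sense();q=s['ee_rot'];return np.array(s['eef_pos']),Ro.from_quat([*q[1:],q[0]]).as_matrix(),s
def wproj(pose,X):
    P,R=pose[:2];t=(np.atleast_2d(X)-P)@R; c=(t-T[:3,3])@T[:3,:3]; p=c@W['K'].T;return p[:,:2]/p[:,2:]
P0=[528.3,15.4,.166]
def minv(X,p=P0):
    c,s=np.cos(p[2]),np.sin(p[2]);d=np.array(X)[:2]-p[:2];return np.array([c*d[0]+s*d[1],-s*d[0]+c*d[1],X[2]])
E
python3 - <<'E'
from h import *
ps=wpose();im=ctrl.capture('wrist')
print(ps[0],minv(ps[0]).round(1),ps[2]['ee_rot'],ps[2]['grip_width'],ps[2]['force'])
for n in ('knob','gate','target_slot'): print(n,[(round(d['p'],2),np.round(np.array(d['position'])*[640,400],1).tolist()) for d in ctrl.spot_in('wrist',n)[:2]])
cv2.imwrite('pics/w1.png',im[:,:,::-1])
G=np.array([[51,51,133],[51,-51,133],[-51,-51,133],[-51,51,133.]])
print(wproj(ps,M(P0,G)).round(1),wproj(ps,M(P0,knob(-.26,-.176))))
E
```

```text
[419.24013594 -36.19969016 301.40099885] [-116.1  -32.9  301.4] [3.36727176e-04 6.48144472e-01 7.61517284e-01 2.34904558e-04] -2.985319224838466e-05 [-0.10459145 -0.05551587  0.07540396]
knob [(0.55, [349.2, 224.3]), (0.15, [334.6, 124.9])]
gate [(0.62, [358.3, 237.8])]
target_slot [(0.79, [349.6, 224.4]), (0.6, [243.3, 110.3])]
[[382.6 289. ]
 [308.3 289.3]
 [306.9 220.7]
 [387.7 220.4]] [[310.73030707 266.31980452]]
```

View pics/w1.png

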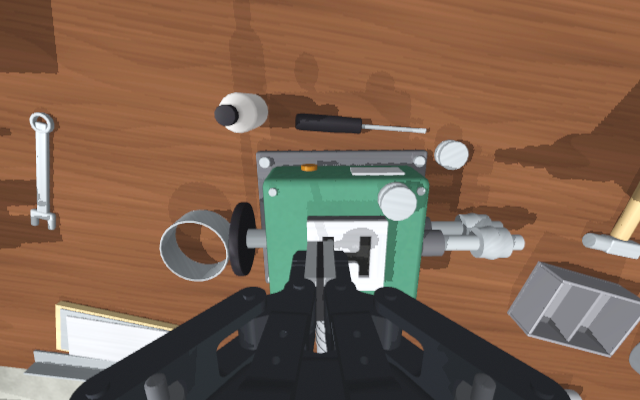

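Wrist view matches my machine pose to about a pixel: the gate edges at columns 307–388 and row 220 are as predicted, with the knob hidden behind the fingers. I'll go down on the near side of the knob.

Call:
{"fn": "play_rows", "kwargs": {
  "motion": [
    [[-3,0,28],[0,0,0]],
    [[-3,0,28],[0,0,0]],
    [[-3,0,28],[0,0,0]],
    [[-2,0,18],[0,0,0]],
    [[0,10,0],[0,0,0]],
    [[0,10,0],[0,0,0]],
    [[0,10,0],[0,0,0]],
    [[0,5,0],[0,0,0]],
    [[0,0,0],[0,0,0]],
    [[0,0,0],[0,0,0]]
  ]
}}

```text
time_s: 3.73
eef_pos: [455.9, -41.5, 199.4]
ee_rot: [0.0, 0.648, 0.762, 0.0]
force: [-0.1, 0.1, 0.6]
grip_width: 0.002
```

```bash
python3 - <<'E'
from h import *
ps=wpose();im=ctrl.capture('wrist');cv2.imwrite('pics/w2.png',im[100:400,160:480,::-1].repeat(2,0).repeat(2,1))
t=ctrl.capture('top')
cv2.imwrite('pics/t2.png',cv2.resize(t[110:290,200:440,::-1],None,fx=3.3,fy=3.3))
print(minv(ps[0]).round(1),ps[2]['force'])
E
```

```text
[-80.8 -44.2 199.4] [-0.08408742  0.11794859  0.58554698]
```

View pics/t2.png

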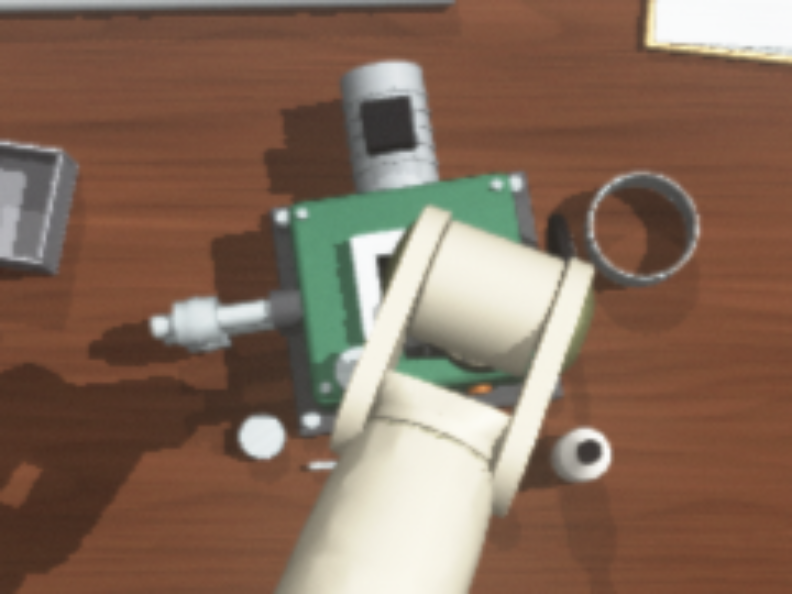

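The top view is blocked by the arm (as expected), so I'll use the scene camera. Pushing partway first.

Call:
{"fn": "play_rows", "kwargs": {
  "motion": [
    [[0,7,0],[0,0,0]],
    [[0,7,0],[0,0,0]],
    [[0,5,0],[0,0,0]],
    [[0,5,0],[0,0,0]],
    [[0,5,0],[0,0,0]],
    [[0,5,0],[0,0,0]],
    [[0,0,0],[0,0,0]],
    [[0,0,0],[0,0,0]]
  ]
}}

```text
time_s: 4.5
eef_pos: [489.2, -36.3, 198.6]
ee_rot: [-0.0, 0.648, 0.762, -0.0]
force: [-0.2, -0.1, 0.8]
grip_width: 0.001
```

```bash
cat > look.py <<'E'
from h import *
import sys
ps=wpose();im=ctrl.capture('scene')
cv2.imwrite(f'pics/{sys.argv[1]}.png',cv2.resize(im[140:260,220:400,::-1],None,fx=4.4,fy=4.4,interpolation=cv2.INTER_CUBIC))
print('tcp m',minv(ps[0]).round(1),'f',np.round(ps[2]['force'],1))
d=ctrl.spot_in('scene','knob');print([(round(a['p'],2),np.round(np.array(a['position'])*[640,400],1)) for a in d[:2]])
for q in [(-.26,-.18),(-.26,-.1),(-.26,0),(0,0),(.26,0),(.26,.27)]:
    u=proj('scene',M(P0,knob(*q)))[0];print(q,u.round(1),((u-[220,140])*4.4).round())
E
python3 look.py s3
```

```text
tcp m [-47.1 -44.5 198.6] f [-0.2 -0.1  0.8]
[(0.54, array([296. , 189.4]))]
(-0.26, -0.18) [296.4 187.6] [336. 210.]
(-0.26, -0.1) [298.  189.1] [343. 216.]
(-0.26, 0) [300.2 191.5] [353. 226.]
(0, 0) [312.6 186.7] [407. 206.]
(0.26, 0) [324.7 185.1] [461. 198.]
(0.26, 0.27) [330.8 193.4] [488. 235.]
```

View pics/s3.png

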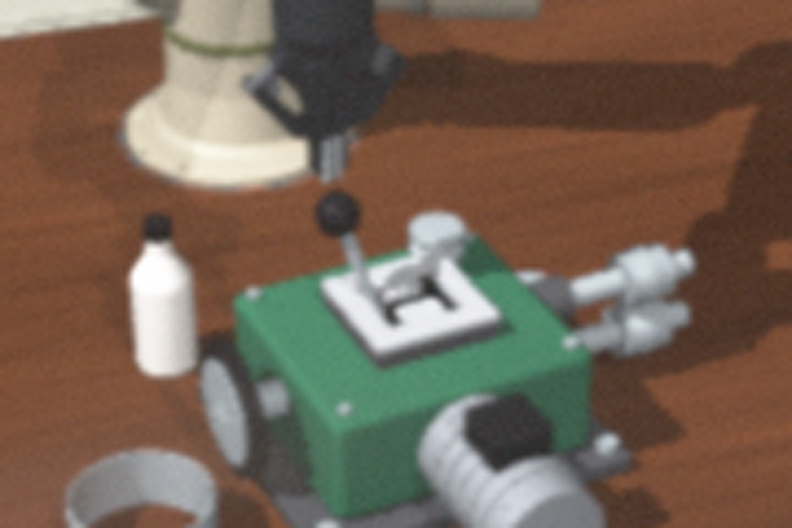

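```bash
python3 - <<'E'
from h import *
ps=wpose();P=ps[0]
for X in (P,P+[0,0,20],P+[0,0,60]):print(((proj('scene',X)[0]-[220,140])*4.4).round())
for q in [(-.26,-.27),(-.26,-.18),(-.26,-.14)]:
  X=M(P0,knob(*q))[0];print(q,knob(*q).round(1),((proj('scene',X)[0]-[220,140])*4.4).round())
im=cv2.imread('pics/s3.png')
cv2.imwrite('pics/s3z.png',cv2.resize(im[120:280,240:440],None,fx=4,fy=3.7,interpolation=cv2.INTER_CUBIC))
E
```

```text
[327. 208.]
[327. 186.]
[326. 140.]
(-0.26, -0.27) [-46.7 -43.4 203. ] [329. 204.]
(-0.26, -0.18) [-31.3 -44.3 206.4] [336. 210.]
(-0.26, -0.14) [-24.4 -44.5 207.5] [340. 213.]
```

View pics/s3z.png

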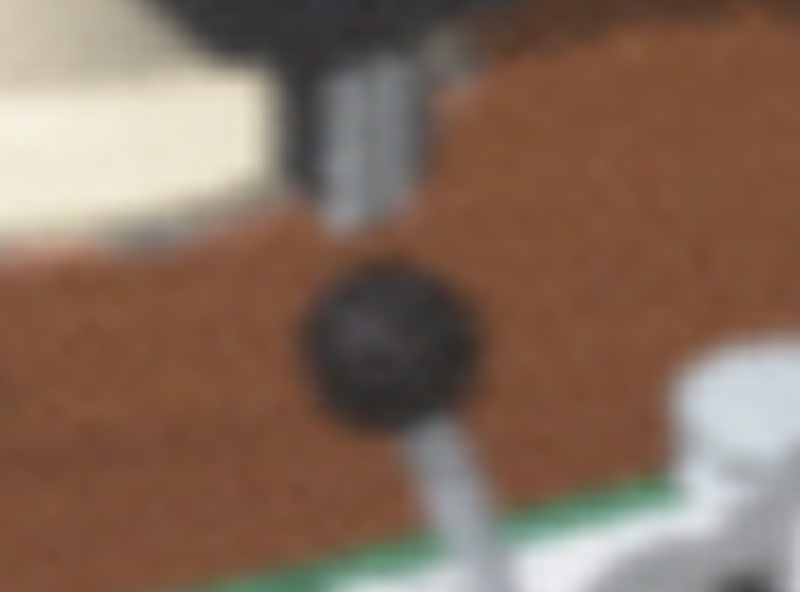

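Here the closed fingertips end at crop row ~182, but the reported TCP projects to ~208. The tips are really about 25 mm higher than reported (the wrist picture agrees), so they haven't touched the knob yet (338,213). I'll back off, lower and redo the approach.

Call:
{"fn": "play_rows", "kwargs": {
  "motion": [
    [[0,-15,0],[0,0,0]],
    [[0,-15,0],[0,0,0]],
    [[0,0,14],[0,0,0]],
    [[0,0,14],[0,0,0]],
    [[0,0,0],[0,0,0]],
    [[0,7,0],[0,0,0]],
    [[0,5,0],[0,0,0]],
    [[0,5,0],[0,0,0]],
    [[0,5,0],[0,0,0]],
    [[0,5,0],[0,0,0]],
    [[0,0,0],[0,0,0]],
    [[0,0,0],[0,0,0]]
  ]
}}

```text
time_s: 5.6
eef_pos: [486.4, -36.8, 170.7]
ee_rot: [-0.0, 0.648, 0.762, -0.0]
force: [-1.2, -0.4, -0.2]
grip_width: -0.001
```

```bash
python3 look.py s4
```

```text
tcp m [-50.  -44.6 170.7] f [-1.2 -0.4 -0.2]
[(0.41, array([293.5, 189.2]))]
(-0.26, -0.18) [296.4 187.6] [336. 210.]
(-0.26, -0.1) [298.  189.1] [343. 216.]
(-0.26, 0) [300.2 191.5] [353. 226.]
(0, 0) [312.6 186.7] [407. 206.]
(0.26, 0) [324.7 185.1] [461. 198.]
(0.26, 0.27) [330.8 193.4] [488. 235.]
```

View pics/s4.png

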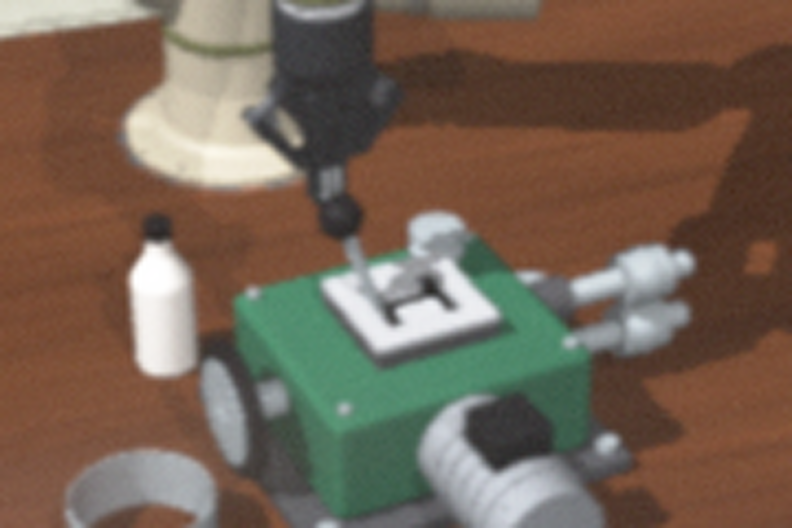

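Contact made: reaction −1.2 N, knob at (341,215), which agrees with TCP + 29 mm offset, i.e. knob ≈ −21 mm. Pushing about 20 mm further to neutral.

Call:
{"fn": "play_rows", "kwargs": {
  "motion": [
    [[0,5,0],[0,0,0]],
    [[0,5,0],[0,0,0]],
    [[0,5,0],[0,0,0]],
    [[0,5,0],[0,0,0]],
    [[0,0,0],[0,0,0]],
    [[0,0,0],[0,0,0]]
  ]
}}

```text
time_s: 6.2
eef_pos: [506.2, -33.5, 170.5]
ee_rot: [-0.0, 0.648, 0.762, 0.0]
force: [-0.0, -0.1, 0.2]
grip_width: -0.002
```

```bash
python3 look.py s5; python3 - <<'E'
import cv2
im=cv2.imread('pics/s5.png');cv2.imwrite('pics/s5z.png',cv2.resize(im[150:370,240:530],None,fx=2.7,fy=2.7,interpolation=cv2.INTER_CUBIC))
E
```

```text
tcp m [-29.9 -44.6 170.5] f [-0.  -0.1  0.2]
[]
(-0.26, -0.18) [296.4 187.6] [336. 210.]
(-0.26, -0.1) [298.  189.1] [343. 216.]
(-0.26, 0) [300.2 191.5] [353. 226.]
(0, 0) [312.6 186.7] [407. 206.]
(0.26, 0) [324.7 185.1] [461. 198.]
(0.26, 0.27) [330.8 193.4] [488. 235.]
```

View pics/s5z.png

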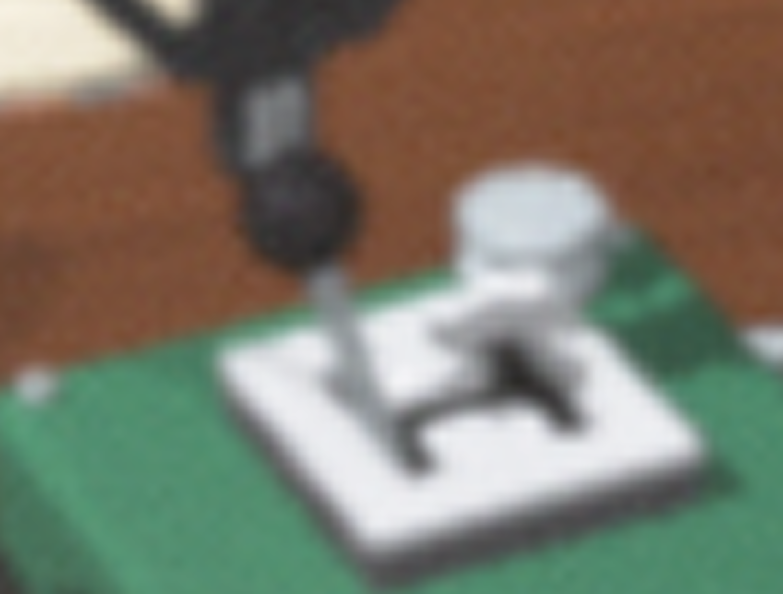

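Knob at crop (351,228), predicted neutral (353,226). It's in neutral. Now round to the handwheel side of the knob.

Call:
{"fn": "play_rows", "kwargs": {
  "motion": [
    [[0,-10,0],[0,0,0]],
    [[0,-10,0],[0,0,0]],
    [[-17,0,0],[0,0,0]],
    [[-17,0,0],[0,0,0]],
    [[-17,0,0],[0,0,0]],
    [[0,16,0],[0,0,0]],
    [[0,17,0],[0,0,0]],
    [[0,17,0],[0,0,0]],
    [[0,0,0],[0,0,0]],
    [[4,0,0],[0,0,0]],
    [[4,0,0],[0,0,0]],
    [[4,0,0],[0,0,0]],
    [[4,0,0],[0,0,0]],
    [[0,0,0],[0,0,0]],
    [[0,0,0],[0,0,0]]
  ]
}}

```text
time_s: 7.55
eef_pos: [540.9, -63.2, 170.9]
ee_rot: [0.0, 0.648, 0.762, 0.0]
force: [1.1, 0.1, -0.6]
grip_width: 0.002
```

Call:
{"fn": "play_rows", "kwargs": {
  "motion": [
    [[4,0,0],[0,0,0]],
    [[4,0,0],[0,0,0]]
  ]
}}

```text
time_s: 7.72
eef_pos: [540.3, -56.3, 171.5]
ee_rot: [0.001, 0.648, 0.761, -0.0]
force: [0.8, -5.7, 10.2]
grip_width: 0.0
```

```bash
python3 look.py s6|head -2
```

```text
tcp m [  0.  -72.7 171.5] f [ 0.8 -5.7 10.2]
[(0.53, array([299.5, 192.7]))]
```

```bash
python3 - <<'E'
import cv2
im=cv2.imread('pics/s6.png');cv2.imwrite('pics/s6z.png',cv2.resize(im[110:330,220:510],None,fx=2.7,fy=2.7,interpolation=cv2.INTER_CUBIC))
E
```

```text
(no output)
```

View pics/s6z.png

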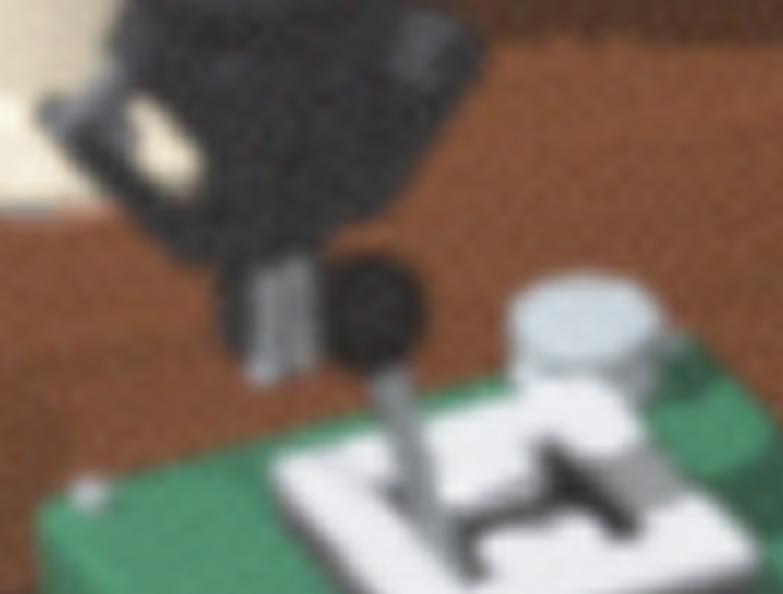

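Picture: the fingers stand beside the knob (375,312), but the flare of the closed gripper's linkage sits on its upper left, which explains the 10 N upward. I'll back off, raise 12 mm, and retry with only the fingertips touching.

Call:
{"fn": "play_rows", "kwargs": {
  "motion": [
    [[-8,0,0],[0,0,0]],
    [[-8,0,0],[0,0,0]],
    [[0,0,-12],[0,0,0]],
    [[0,0,0],[0,0,0]],
    [[5,0,0],[0,0,0]],
    [[4,0,0],[0,0,0]],
    [[4,0,0],[0,0,0]],
    [[4,0,0],[0,0,0]],
    [[4,0,0],[0,0,0]],
    [[4,0,0],[0,0,0]]
  ]
}}

```text
time_s: 8.65
eef_pos: [538.7, -46.7, 183.2]
ee_rot: [0.001, 0.648, 0.762, -0.0]
force: [-1.1, -3.8, 7.8]
grip_width: 0.001
```

```bash
python3 look.py s7|head -2
```

```text
tcp m [  0.  -63.  183.2] f [-1.1 -3.8  7.8]
[(0.4, array([300.3, 191.2]))]
```

```bash
python3 - <<'E'
import cv2
im=cv2.imread('pics/s7.png');cv2.imwrite('pics/s7z.png',cv2.resize(im[110:330,220:510],None,fx=2.7,fy=2.7,interpolation=cv2.INTER_CUBIC))
E
```

```text
(no output)
```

View pics/s7z.png

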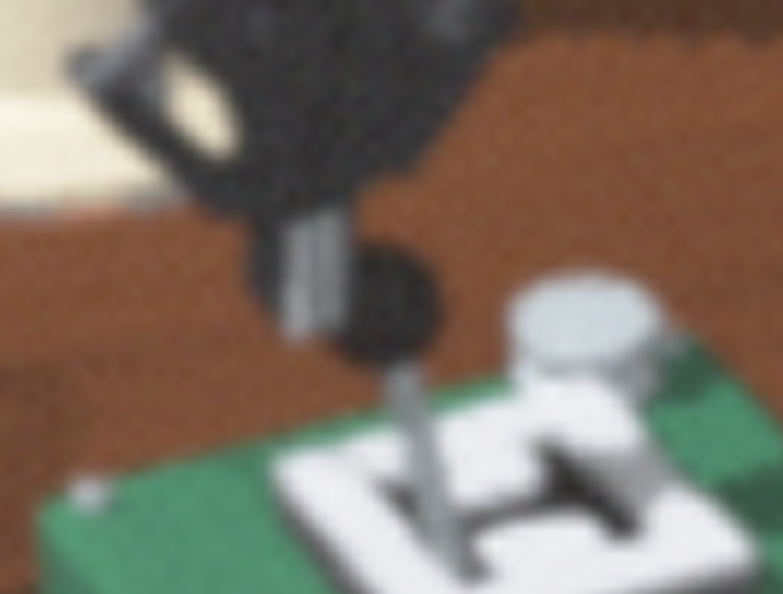

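Knob at (388,305) has moved only through its play. The slanted dark finger backs ride on the ball, giving 8 N upward and only 4 N sideways. The other pair of finger faces pushed cleanly in the first stage, so I'll back off and turn the hand 90° to use them.

Call:
{"fn": "play_rows", "kwargs": {
  "motion": [
    [[-10,0,0],[0,0,0]],
    [[-10,0,0],[0,0,0]],
    [[-5,0,5],[0,0,0]],
    [[0,0,0],[0,0,7]],
    [[0,0,0],[0,0,7]],
    [[0,0,0],[0,0,7]],
    [[0,0,0],[0,0,7]],
    [[0,0,0],[0,0,7]],
    [[0,0,0],[0,0,7]],
    [[0,0,0],[0,0,7]],
    [[0,0,0],[0,0,7]],
    [[0,0,0],[0,0,7]],
    [[0,0,0],[0,0,7]],
    [[0,0,0],[0,0,7]],
    [[0,0,0],[0,0,7]],
    [[0,0,0],[0,0,6]],
    [[0,0,0],[0,0,0]],
    [[0,0,0],[0,0,0]]
  ]
}}

```text
time_s: 10.25
eef_pos: [542.3, -71.8, 177.2]
ee_rot: [-0.0, 0.997, 0.081, -0.0]
force: [0.1, -0.3, 0.7]
grip_width: 0.004
```

```bash
python3 look.py s8|head -2; python3 - <<'E'
from h import *
print((wpose()[1]).round(3))
E
```

```text
tcp m [ -0.6 -88.3 177.2] f [ 0.1 -0.3  0.7]
[(0.63, array([300.7, 191.8]))]
[[ 0.987  0.162 -0.   ]
 [ 0.162 -0.987  0.   ]
 [-0.    -0.    -1.   ]]
```

Call:
{"fn": "play_rows", "kwargs": {
  "motion": [
    [[0,-7,0],[0,0,0]],
    [[0,-5,0],[0,0,0]],
    [[0,-5,0],[0,0,0]],
    [[0,-5,0],[0,0,0]],
    [[0,-5,0],[0,0,0]],
    [[0,-4,0],[0,0,0]]
  ]
}}

```text
time_s: 10.85
eef_pos: [537.7, -40.5, 178.3]
ee_rot: [0.001, 0.997, 0.08, 0.001]
force: [1.0, -3.2, 1.8]
grip_width: 0.001
```

```bash
python3 look.py s9|head -2
```

```text
tcp m [ -0.  -56.7 178.3] f [ 1.  -3.2  1.8]
[]
```

Call:
{"fn": "play_rows", "kwargs": {
  "motion": [
    [[0,-5,0],[0,0,0]],
    [[0,-5,0],[0,0,0]],
    [[0,-5,0],[0,0,0]]
  ]
}}

```text
time_s: 11.2
eef_pos: [535.0, -25.6, 177.8]
ee_rot: [0.0, 0.997, 0.08, 0.0]
force: [0.3, -3.1, 3.1]
grip_width: 0.003
```

```bash
python3 look.py s10|head -2; python3 - <<'E'
import cv2
im=cv2.imread('pics/s10.png');cv2.imwrite('pics/s10z.png',cv2.resize(im[110:330,220:510],None,fx=2.7,fy=2.7,interpolation=cv2.INTER_CUBIC))
E
```

```text
tcp m [ -0.2 -41.6 177.8] f [ 0.3 -3.1  3.1]
[]
```

View pics/s10z.png

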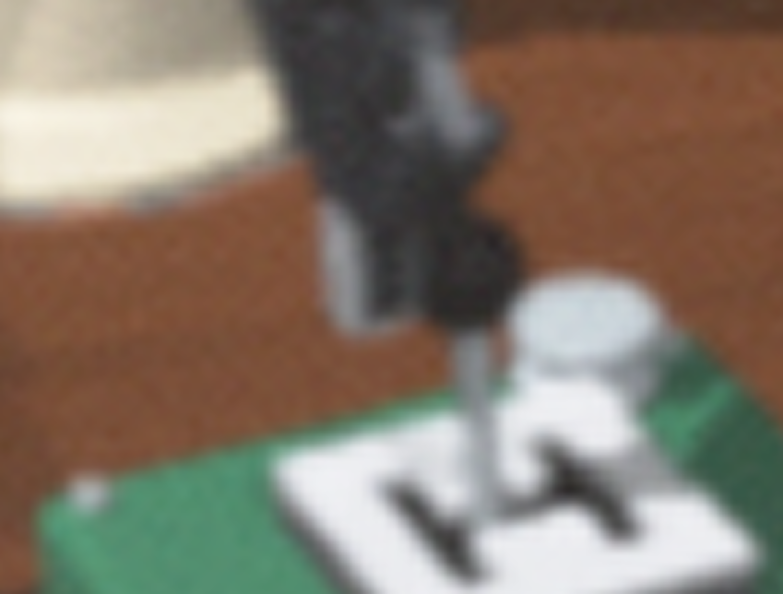

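The stem is now in the neutral channel, with the knob at crop (394,209), y ≈ −12 mm, which agrees with the TCP. Pushing the rest of the way across.

Call:
{"fn": "play_rows", "kwargs": {
  "motion": [
    [[0,-5,0],[0,0,0]],
    [[0,-5,0],[0,0,0]],
    [[0,-5,0],[0,0,0]],
    [[0,-5,0],[0,0,0]],
    [[0,-5,0],[0,0,0]],
    [[0,-5,0],[0,0,0]],
    [[0,-5,0],[0,0,0]],
    [[0,-5,0],[0,0,0]]
  ]
}}

```text
time_s: 11.97
eef_pos: [528.5, 14.1, 177.6]
ee_rot: [-0.0, 0.997, 0.08, -0.0]
force: [0.2, -2.0, 0.1]
grip_width: -0.002
```

Call:
{"fn": "play_rows", "kwargs": {
  "motion": [
    [[0,-4,0],[0,0,0]],
    [[0,-4,0],[0,0,0]],
    [[0,-4,0],[0,0,0]],
    [[0,-3,0],[0,0,0]],
    [[0,0,0],[0,0,0]]
  ]
}}

```text
time_s: 12.38
eef_pos: [526.1, 29.0, 177.6]
ee_rot: [-0.0, 0.997, 0.08, -0.0]
force: [0.2, -0.7, 0.3]
grip_width: 0.001
```

```bash
python3 look.py s11
```

```text
tcp m [1.000e-01 1.380e+01 1.776e+02] f [ 0.2 -0.7  0.3]
[(0.63, array([322.4, 183.4]))]
(-0.26, -0.18) [296.4 187.6] [336. 210.]
(-0.26, -0.1) [298.  189.1] [343. 216.]
(-0.26, 0) [300.2 191.5] [353. 226.]
(0, 0) [312.6 186.7] [407. 206.]
(0.26, 0) [324.7 185.1] [461. 198.]
(0.26, 0.27) [330.8 193.4] [488. 235.]
```

Knob ≈ y +43 mm. Now back off, go round to the near side, turn the hand back, and line up behind the knob.

Call:
{"fn": "play_rows", "kwargs": {
  "motion": [
    [[0,15,0],[0,0,0]],
    [[0,15,0],[0,0,0]],
    [[-25,0,0],[0,0,-6]],
    [[-20,0,0],[0,0,0]],
    [[-20,0,0],[0,0,0]],
    [[0,0,0],[0,0,-7]],
    [[0,0,0],[0,0,-7]],
    [[0,0,0],[0,0,-7]],
    [[0,0,0],[0,0,-7]],
    [[0,0,0],[0,0,-7]],
    [[0,0,0],[0,0,-7]],
    [[0,0,0],[0,0,-7]],
    [[0,0,0],[0,0,-7]],
    [[0,0,0],[0,0,-7]],
    [[0,0,0],[0,0,-7]],
    [[0,0,0],[0,0,-7]],
    [[0,0,0],[0,0,-7]],
    [[0,0,3],[0,0,0]],
    [[0,0,4],[0,0,0]]
  ]
}}

```text
time_s: 14.07
eef_pos: [468.0, -15.7, 170.8]
ee_rot: [0.0, 0.65, 0.76, 0.0]
force: [0.2, -0.3, -0.2]
grip_width: -0.001
```

```bash
python3 look.py s12|head -2;python3 - <<'E'
from h import *
print((wpose()[1]).round(3))
E
```

```text
tcp m [-64.7 -20.7 170.8] f [ 0.2 -0.3 -0.2]
[(0.59, array([320. , 182.7]))]
[[-0.156  0.988 -0.001]
 [ 0.988  0.156  0.   ]
 [ 0.001 -0.001 -1.   ]]
```

```bash
python3 - <<'E'
from h import *
im=ctrl.capture('scene').astype(int);g=im.max(2)
print(g[170:200:1,308:338:1][::2])
E
```

```text
[[ 92 115 128 129 129 128 129 126 129 129 125 126 121 124 125 124 125 124
  130 128 125 127 126 123 125 123 125 124 125 127]
 [122 127 128 129 127 128 126 125 126 125 124 124 127 128 127 122 123 127
  124 126 123 126 125 126 128 128 128 131 127 129]
 [125 122 127 126 127 130 128 125 125 125 127 128 125 128 128 129 130 130
  129 127 126 131 133 130 129 129 129 126 127 125]
 [128 129 129 128 128 129 128 127 125 130 130 129 127 131 127 127 129 125
  120 126 125 124 122 120 121 120 122 122 123 121]
 [128 129 127 125 128 126 129 129 124 124 124 124 126 125 121 119 117 119
  122 123 125 125 122 122 124 123 123 124 120 124]
 [129 129 126 127 125 125 127 127 124 127 126 117 105  96  83  73  70  76
   89 104 117 123 124 122 124 119 122 122 122 119]
 [123 129 125 128 129 122 126 123 126 121 120  98  73  65  66  60  58  55
   54  62  83 106 118 118 116 121 119 120 121 119]
 [120 123 125 123 124 125 125 124 128 120 100  73  61  66  74  69  62  58
   52  45  65  96 115 123 120 124 117 123 120 122]
 [123 125 125 125 123 121 125 126 123 121 104  74  57  54  56  56  52  53
   52  47  64  96 118 121 122 120 121 118 117 116]
 [128 127 129 124 128 129 131 143 151 159 160 141 100  69  51  48  44  45
   53  74  98 115 118 115 114 117 114 116 114 116]
 [125 125 124 123 127 152 172 193 205 213 213 204 190 181 149 108  83  89
  102 113 113 118 115 115 117 116 117 119 116 118]
 [122 120 122 121 130 160 176 159 142 142 142 149 178 196 182 149 132 122
  122 119 117 116 117 117 120 120 119 119 115 118]
 [119 121 121 117 126 144 138 121 118 118 122 150 188 194 172 142 123 118
  115 104  91  84 106 114 117 116 119 118 118 118]
 [114 117 111 107 117 160 156 128 132 150 170 186 197 185 160 146 135 106
   97  86  86  89  84  85 110 119 126 125 123 121]
 [136 146 156 171 187 195 201 211 219 226 228 221 206 173 152 135 114  99
   88  93  97 100 101  96  92  89 106 116 124 120]]
```

The knob blob is centred at (324,185), predicted (324.7,185.1) for neutral on the roll side. Line up and push towards the motor.

Call:
{"fn": "play_rows", "kwargs": {
  "motion": [
    [[22,0,0],[0,0,0]],
    [[22,0,0],[0,0,0]],
    [[20,0,0],[0,0,0]],
    [[0,0,0],[0,0,0]],
    [[0,8,0],[0,0,0]],
    [[0,8,0],[0,0,0]],
    [[0,8,0],[0,0,0]],
    [[0,5,0],[0,0,0]],
    [[0,5,0],[0,0,0]],
    [[0,5,0],[0,0,0]],
    [[0,5,0],[0,0,0]],
    [[0,5,0],[0,0,0]],
    [[0,5,0],[0,0,0]]
  ]
}}

```text
time_s: 15.3
eef_pos: [511.2, 56.1, 170.8]
ee_rot: [-0.0, 0.648, 0.762, -0.0]
force: [-1.4, -0.5, 1.1]
grip_width: 0.003
```

```bash
python3 look.py s13|head -2
```

```text
tcp m [-10.1  42.9 170.8] f [-1.4 -0.5  1.1]
[]
```

Knob ≈ x +19 mm with a light reaction of 1.5 N, so it entered the slot. Continue towards the end in small steps.

Call:
{"fn": "play_rows", "kwargs": {
  "motion": [
    [[0,5,0],[0,0,0]],
    [[0,5,0],[0,0,0]],
    [[0,5,0],[0,0,0]],
    [[0,4,0],[0,0,0]],
    [[0,3,0],[0,0,0]],
    [[0,2,0],[0,0,0]],
    [[0,0,0],[0,0,0]]
  ]
}}

```text
time_s: 15.98
eef_pos: [534.9, 60.1, 170.6]
ee_rot: [-0.0, 0.648, 0.762, 0.0]
force: [-0.9, -0.3, -1.3]
grip_width: -0.001
```

Call:
{"fn": "play_rows", "kwargs": {
  "motion": [
    [[0,1.5,0],[0,0,0]],
    [[0,1.5,0],[0,0,0]]
  ]
}}

```text
time_s: 16.15
eef_pos: [537.4, 60.4, 170.7]
ee_rot: [-0.0, 0.648, 0.762, -0.0]
force: [-2.8, -0.6, -2.5]
grip_width: 0.002
```

Call:
{"fn": "play_rows", "kwargs": {
  "motion": [
    [[0,1,0],[0,0,0]],
    [[0,0.5,0],[0,0,0]]
  ]
}}

```text
time_s: 16.32
eef_pos: [538.8, 60.7, 170.6]
ee_rot: [-0.0, 0.648, 0.762, -0.0]
force: [-3.7, -0.6, -2.6]
grip_width: -0.001
```

Call:
{"fn": "play_rows", "kwargs": {
  "motion": [
    [[0,1,0],[0,0,0]],
    [[0,0,0],[0,0,0]]
  ]
}}

```text
time_s: 16.48
eef_pos: [539.4, 60.8, 170.5]
ee_rot: [-0.001, 0.648, 0.762, -0.001]
force: [-5.7, -1.3, -1.5]
grip_width: 0.001
```

Force is rising (5.7 N) right at the predicted slot end. Back off, rise clear, and check.

Call:
{"fn": "play_rows", "kwargs": {
  "motion": [
    [[0,-10,0],[0,0,0]],
    [[0,-20,0],[0,0,0]],
    [[0,-30,0],[0,0,0]],
    [[0,-30,-20],[0,0,0]],
    [[0,-30,-40],[0,0,0]],
    [[0,-20,-40],[0,0,0]],
    [[0,0,-30],[0,0,0]],
    [[0,0,0],[0,0,0]],
    [[0,0,0],[0,0,0]]
  ]
}}

```text
time_s: 17.23
eef_pos: [409.1, 39.3, 293.0]
ee_rot: [0.002, 0.648, 0.761, 0.001]
force: [-0.4, 0.7, -0.9]
grip_width: 0.005
```

```bash
python3 look.py s14; python3 - <<'E'
from h import *
im=ctrl.capture('scene');g=im.max(2)
m=(g[183:204,318:344]<90).astype('uint8');n,l,st,c=cv2.connectedComponentsWithStats(m)
print(st,c+[318,183])
for sh in (.2,.23,.25,.27,.28):print(sh,proj('scene',M(P0,knob(.26,sh))).round(1))
cv2.imwrite('pics/s14z.png',cv2.resize(im[150:230,270:380,::-1],None,fx=7,fy=7,interpolation=cv2.INTER_CUBIC))
E
```

```text
tcp m [-113.7   43.3  293. ] f [-0.4  0.7 -0.9]
[]
(-0.26, -0.18) [296.4 187.6] [336. 210.]
(-0.26, -0.1) [298.  189.1] [343. 216.]
(-0.26, 0) [300.2 191.5] [353. 226.]
(0, 0) [312.6 186.7] [407. 206.]
(0.26, 0) [324.7 185.1] [461. 198.]
(0.26, 0.27) [330.8 193.4] [488. 235.]
[[  0   0  26  21 457]
 [  7   5  11  11  89]] [[330.56892779 192.98030635]
 [330.14606742 193.1011236 ]]
0.2 [[329.3 190.9]]
0.23 [[330. 192.]]
0.25 [[330.4 192.7]]
0.27 [[330.8 193.4]]
0.28 [[331.  193.8]]
```

View pics/s14z.png

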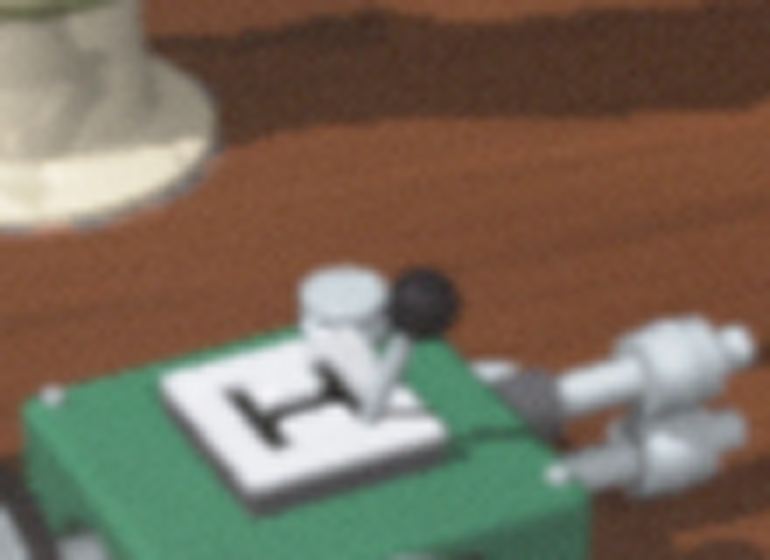

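The lever stands at the far end of the roll-side slot: blob (330.1,193.1), predicted (330.8,193.4). The image only resolves about 0.02 rad, so I'll make one gentle confirming nudge.

Call:
{"fn": "play_rows", "kwargs": {
  "motion": [
    [[0,0,40],[0,0,0]],
    [[0,0,40],[0,0,0]],
    [[0,0,30],[0,0,0]],
    [[0,0,12],[0,0,0]],
    [[0,30,0],[0,0,0]],
    [[0,30,0],[0,0,0]],
    [[0,30,0],[0,0,0]],
    [[0,20,0],[0,0,0]],
    [[0,14,0],[0,0,0]],
    [[0,4,0],[0,0,0]],
    [[0,0,0],[0,0,0]],
    [[0,0,0],[0,0,0]]
  ]
}}

```text
time_s: 18.38
eef_pos: [533.6, 59.9, 168.6]
ee_rot: [-0.001, 0.648, 0.762, -0.0]
force: [0.9, -0.6, 0.8]
grip_width: -0.0
```

```bash
python3 -c "
from h import *
p=wpose();print(minv(p[0]).round(1),p[2]['force'])"
```

```text
[ 12.6  43.  168.6] [ 0.85125961 -0.63048712  0.83391549]
```

Call:
{"fn": "play_rows", "kwargs": {
  "motion": [
    [[0,2,0],[0,0,0]],
    [[0,2,0],[0,0,0]],
    [[0,1,0],[0,0,0]],
    [[0,0,0],[0,0,0]]
  ]
}}

```text
time_s: 18.72
eef_pos: [538.9, 60.6, 169.4]
ee_rot: [-0.0, 0.648, 0.762, -0.0]
force: [-2.7, -0.1, 0.8]
grip_width: -0.003
```

Call:
{"fn": "play_rows", "kwargs": {
  "motion": [
    [[0,1,0],[0,0,0]],
    [[0,0.5,0],[0,0,0]],
    [[0,0,0],[0,0,0]]
  ]
}}

```text
time_s: 18.97
eef_pos: [539.7, 60.8, 169.2]
ee_rot: [-0.001, 0.648, 0.762, -0.001]
force: [-7.6, -2.4, 2.2]
grip_width: 0.001
```

A firm stop: 1.5 mm commanded, only 0.8 mm moved, and the force rose to 8 N. The lever is home, so retreat.

Call:
{"fn": "play_rows", "kwargs": {
  "motion": [
    [[0,-10,0],[0,0,0]],
    [[0,-20,0],[0,0,0]],
    [[0,-30,0],[0,0,0]],
    [[0,-30,-20],[0,0,0]],
    [[0,-30,-40],[0,0,0]],
    [[0,-20,-40],[0,0,0]],
    [[0,0,-30],[0,0,0]],
    [[0,0,0],[0,0,0]],
    [[0,0,0],[0,0,0]],
    [[0,0,0],[0,0,0]]
  ]
}}

```text
time_s: 19.8
eef_pos: [408.8, 39.6, 289.2]
ee_rot: [-0.0, 0.648, 0.762, -0.0]
force: [0.5, 0.3, 0.4]
grip_width: -0.0
```

```bash
python3 - <<'E'
from h import *
im=ctrl.capture('scene');g=im.max(2)
m=(g[183:204,318:344]<90).astype('uint8');n,l,st,c=cv2.connectedComponentsWithStats(m)
print(st[1:],c[1:]+[318,183]); p=wpose();print(minv(p[0]).round(1),np.round(p[2]['force'],1),p[2]['time_s'])
a=cv2.imread('pics/scene0.png').astype(int);d=np.abs(a[:,:,::-1]-im).max(2)>60
n,l,st,c=cv2.connectedComponentsWithStats(d.astype('uint8'));print(st[1:][st[1:,4]>12])
if abs(c[0][0])>=0: print(ctrl.finish_job())
E
```

```text
[[ 7  5 11 11 91]] [[330.08791209 193.08791209]]
[-113.9   43.7  288.8] [ 1.  -0.4 -0. ] 19.85
[[ 276    0   66  137 4266]
 [ 320    0   53   37  862]
 [ 325   18    5    9   26]
 [ 343   34   69   37 1417]
 [ 270   41   29   63  624]
 [ 396   52   19   20  247]
 [ 394   73   20    5   73]
 [ 391   78   28   30  508]
 [ 383   94    3   10   22]
 [ 283  103   14   30  158]
 [ 388  109    2    8   13]
 [ 251  113    4    7   16]
 [ 330  115   13    9   68]
 [ 248  121    6   21   58]
 [ 254  123   23   27  268]
 [ 319  132   25    7  102]
 [ 308  137    5    6   26]
 [ 401  172   19   22  151]
 [ 292  184    9    9   55]
 [ 331  189    4    8   17]
 [ 298  194    4    6   16]
 [ 306  201   10    6   29]
 [ 539  231    4    5   13]]
the job is handed in; nothing more can be done
None
```

The lever is in the far roll-side slot, and I handed the job in after about 20 s with the hand clear. I pushed it with closed fingertips only: up the handwheel column to neutral, across to the roll side, then away from the robot to the slot end.

**Last checks**
- **Stop reached:** a gentle confirming nudge met a firm stop at about 8 N, where the slot end was predicted.
- **Lever position:** after I withdrew the hand, the scene camera showed the knob at (330.1, 193.1). I predicted (330.8, 193.4), so the lean is about 0.26–0.27 rad.
- **Hand clear:** the hand is about 160 mm back from the knob (machine x −114 mm against +47 mm) and 86 mm above it. The remaining force reading was about 1 N, roughly the sensor's noise.

**What disagreed or went wrong**
- **Fingertip height:** the closed fingertips looked about 25 mm higher in the pictures than the reported TCP. My first approach missed the knob, so I lowered the hand and repeated it.
- **Crossing attempts:** the first two sideways pushes put the sloped finger backs and the gripper's linkage on top of the knob, at up to about 12 N. The lever did not move beyond its play, so I turned the hand 90° and the next push went cleanly.
- **Bystanders:** I only compared the before and after pictures by pixel difference. Some differing patches near (401–420, 172–194) and (539, 231) were never identified. I took them for arm shadow and noise, so I can't say for certain from that check that nothing moved.

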